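Sort three glazed pots into their own packing trays

ROBOT

A 6-joint arm with a two-finger parallel gripper is mounted at the origin on the work surface. World frame = base frame: x ahead of the robot, y to its left, z up, the work surface at z = 0. Lengths are in m, angles in degrees, forces in N, time in s.
With the tool pointing down it reaches from about 0.35 to 0.875 m from the base axis. Payload 4.2 kg.
Tool frame: the origin (TCP) lies midway between the tips of the shut fingers; the grasp point (between the pads) lies 19 mm behind it; z points along the fingers, y is the line along which they close (so a half turn about z gives the same grasp; the last joint's range is limited). The gripper opens to 87 mm and grips with 3 to 60 N. Pads are 19 mm wide; open, the fingers measure 117 mm over their backs; the gripper's body (75 mm by 190 mm) begins 51 mm behind the grasp point.
Start: joints at [89.817, 22.042, 0.453, 0, -68.411, -14.817], TCP at [0.162, 0.604, 0.192] pointing down, gripper open.
Joint ranges: [-179.83, 179.83], [-69.29, 118.12], [-61.27, 80.66], [-181.25, 117.63], [-171.15, -9.14], [-177.46, 177.46]. Speed limits (degrees/s): [159.86, 159.86, 180, 180, 180, 180].

INTERFACE

Orientations are given as [roll, pitch, yaw] about the fixed x, y, z axes, in that order (R = Rz(yaw) Ry(pitch) Rx(roll)).
In Python, from workcell import env gives the robot as it stands. The module is installed in compiled form; this text tells all that it offers. Calls block until the motion is done:
- env.goto(position, orientation): joint-space move of the TCP to a pose.
- env.move_straight(position, rotation=None, rate=0.15, force_limit=None): straight line of the TCP; rotation=None keeps the orientation; rate is the mean speed in m/s. With force_limit (N) it stops when the force on the tool has changed by that much, and returns True; else False.
- env.set_joints(angles): joint-space move.
- env.gripper_to(opening, grasp_force=None): opening from 0.0 (shut) to 1.0 (fully open); grasp_force is the grip in N (None keeps the last); returns when the fingers have stopped.
- env.dwell(seconds).
- env.inverse_kinematics(position, orientation): joint angles nearest the present ones, or None.
- env.read_state(): the state.
- env.grab_frame(name): name is "side" or "top" or "wrist"; returns a dict with "image" (400x640x3 uint8, blue, green, red), "fx", "fy", "cx", "cy" (pixels), "position" and "orientation" of the camera in the world. Camera axes: x right, y up, looking along -z (the intrinsics and any distortion apply to the point x, -y, -z); pixel columns grow to the right and rows downward; lengths in m; the calibration is good to about 2 mm. A picture is of the moment at which its call begins. There is no depth.
A pose or a line that the arm cannot do raises env.Unreachable and nothing moves.
- env.close_job(): hands the job in; it is judged then, once.
Trained networks look in a picture, given as the dict that the camera call returned (one of the last four; its "shot" number tells which), for a name from the list of things; names that differ only in an ending like _2 or _b are one class to them, and where a whole thing is asked for, a point or a joint stands for the part that bears it (a point fixed in the world has none). Each returns a list of dicts, best first, with "score" (0 to 1); they miss things now and then, are a little off and sometimes report something else, mostly with a low value. They report only what shows in the picture. A call takes as long as a camera call. They do not tell look-alikes from the thing itself.
- env.search_frame(picture, thing): "xyz" ([x, y, z] in m, in world coordinates, good to about 4 mm: the middle of the surface that is visible of it).
- env.trace(picture, thing): "mask" (400x640 bool, what is visible of it).
The state is a dict: "clock": time; "joint_positions": joint angles; "qvel": joint speeds; "joint_torque": joint torques, N m; "position": TCP position; "tool_rot": TCP orientation; "force": force on the tool from outside, world axes, zero at the start; "wrist_torque": the same for the moment, N m; "opening": opening from 0.0 (shut) to 1.0 (fully open); "finger_force": force on a finger pad.
Only numpy, scipy, OpenCV 4.12 (cv2) and the standard library are available. Lean on these libraries where they do the work, as an engineer would, in place of code of your own. Each camera call takes 0.05 s, during which the arm holds its last target. There are 200 camera calls.

TASK

The three glazed pots are each standing in the wrong packing tray. Using the empty cork mat as the spare place to stand one pot on meanwhile, move them so that every pot ends upright in the middle of the tray of its own colour. They are fragile: set them down without dropping them or tipping them over, and leave the tape roll, the squeeze bottle and the grey pot where they are.

Things in the scene. Friction and masses are not known exactly. Their poses are not given: they have to be found in the camera images.
- blue_cup: blue glazed open cup, loose, about 0.2 kg: plain upright cylinder 58 mm in diameter and 90 mm high, hollow (wall 5 mm), with a pale foot 8 mm high. Origin: centre of its underside; z up along its axis.
- green_vase: green glazed bud vase, loose, about 0.25 kg, 100 mm high: round belly 64 mm in diameter between 22 and 36 mm above its underside, shoulder up to 58 mm, then a straight solid neck 28 mm in diameter from 58 to 100 mm; pale foot 54 mm in diameter. Origin: centre of its underside; z up along its axis.
- yellow_jar: yellow glazed jar, loose, about 0.3 kg: plain upright cylinder 62 mm in diameter from 8 to 72 mm above its underside, on a pale foot 58 mm in diameter, with a low lid that cannot come off and a knob 20 mm in diameter; 90 mm high with the knob. Origin: centre of its underside; z up along its axis.
- blue_tray: blue packing tray, fixed to the bench: open square cardboard tray 108 mm outside, 100 mm inside, walls 4 mm thick and 20 mm high, its floor blue and 4 mm thick, with a flat blue card 80 x 28 mm lying just outside its front wall (its -x side). Origin: centre of its underside, on the bench; z up, x and y across its walls. One pot stands in it at the start.
- green_tray: green packing tray, fixed to the bench: open square cardboard tray 108 mm outside, 100 mm inside, walls 4 mm thick and 20 mm high, its floor green and 4 mm thick, with a flat green card 80 x 28 mm lying just outside its front wall (its -x side). Origin: centre of its underside, on the bench; z up, x and y across its walls. One pot stands in it at the start.
- yellow_tray: yellow packing tray, fixed to the bench: open square cardboard tray 108 mm outside, 100 mm inside, walls 4 mm thick and 20 mm high, its floor yellow and 4 mm thick, with a flat yellow card 80 x 28 mm lying just outside its front wall (its -x side). Origin: centre of its underside, on the bench; z up, x and y across its walls. One pot stands in it at the start.
- cork_mat: round brown cork mat, 140 mm in diameter, 4 mm thick, fixed to the bench, empty at the start: the spare place. Origin: centre of its underside, on the bench; z up.
- tape_roll: bystander, loose: roll of brown tape lying flat, 100 mm in diameter, 48 mm high. Origin: centre of its underside; z up.
- squeeze_bottle: bystander, loose: white plastic bottle with a black cap, 44 mm in diameter, 95 mm high, standing. Origin: centre of its underside; z up.
- grey_pot: bystander, loose: grey plastic pot with a red lid, 68 mm in diameter, 68 mm high. Origin: centre of its underside; z up.
Not all that is in view belongs to the job. Of the things that look like the blue_cup, take the one that is farthest to the robot's left at the start.

How it is judged:
By the outcome, as a careful person would: the job done as asked, in the order asked, and still so for the second after the job is handed in, with the robot touching nothing.
It also fails if it takes over 96 s, if anything falls off the work surface, if the arm or the gripper's body presses on something with over 40 N, if the wrist force passes 120 N, or if a joint passes its speed limit or range.

## Working session

There is one attempt and no reset: what is moved stays moved. The work goes in short steps, each a Python script; the robot and the scene stay as the last script left them, time stands still between calls to the robot, and variables do not carry over. Pictures are saved under pics/ and viewed, at most 14 in all, crops included, and the job is handed in when it is done.

```bash
mkdir -p pics; python3 - <<'E'
from workcell import env
import cv2,numpy as np
for n in ("top","side"):
    f=env.grab_frame(n); cv2.imwrite(f"pics/{n}0.png",f["image"])
    print(n,f["position"],f["orientation"],f["fx"],f["fy"],f["cx"],f["cy"],[k for k in f])
    for t in "blue_cup green_vase yellow_jar blue_tray green_tray yellow_tray cork_mat tape_roll squeeze_bottle grey_pot".split():
        print(t,[(np.round(d["xyz"],3).tolist(),round(d["score"],2)) for d in env.search_frame(f,t)])
print(env.read_state())
E
```

```text
top [0.41852932 0.0165457  1.00321632] [  6.02930207  -0.87280407 -90.85989037] 380.3790010751576 380.3790010751576 323.4035995575625 204.57293267805272 ['image', 'fx', 'fy', 'cx', 'cy', 'position', 'orientation', 'shot']
blue_cup [([0.337, 0.043, 0.011], 0.98), ([0.63, 0.136, 0.057], 0.67), ([0.572, -0.002, 0.043], 0.61), ([0.678, 0.016, 0.046], 0.56), ([0.632, -0.131, 0.078], 0.4), ([0.441, 0.253, 0.006], 0.36)]
green_vase [([0.42, -0.217, 0.048], 0.85)]
yellow_jar [([0.632, -0.132, 0.08], 0.7)]
blue_tray [([0.618, -0.116, 0.004], 0.78)]
green_tray [([0.606, 0.133, 0.002], 0.79)]
yellow_tray [([0.386, -0.22, -0.003], 0.84)]
cork_mat [([0.443, 0.252, 0.006], 0.87), ([0.42, -0.216, 0.048], 0.51)]
tape_roll [([0.584, -0.339, 0.048], 0.87), ([0.603, 0.132, -0.001], 0.58)]
squeeze_bottle [([0.602, 0.34, 0.062], 0.92)]
grey_pot [([0.462, -0.008, 0.072], 0.93)]
side [0.33440325 0.77891144 0.55726859] [  56.97771359   -0.74229778 -166.97773677] 442.00348661221494 442.00348661221494 319.3800371997534 195.67346597692512 ['image', 'fx', 'fy', 'cx', 'cy', 'position', 'orientation', 'shot']
blu
[... 601 characters left out ...]
3], 0.17)]
{'clock': 1.1, 'joint_positions': array([ 8.98173796e+01,  2.20406974e+01,  4.52595559e-01,  2.08285283e-03,
       -6.84096386e+01, -1.48153101e+01]), 'qvel': array([-0.06391892, -0.03875074,  0.16150214, -0.00292985,  0.07119584,
        0.03851934]), 'joint_torque': array([-2.86852082e-04, -3.90477633e+01,  1.87626904e+01,  4.22490343e+00,
        1.55202410e-02, -1.62847719e-06]), 'position': array([0.1617364 , 0.60370219, 0.19206563]), 'tool_rot': array([-1.79997320e+02, -1.29458588e-03, -1.49971641e+01]), 'force': array([ 0.71221233, -0.73600977,  0.89129432]), 'wrist_torque': array([ 0.02285329,  0.01153349, -0.00178666]), 'finger_force': 0.0, 'opening': 0.9999041806665149}
```

View pics/top0.png

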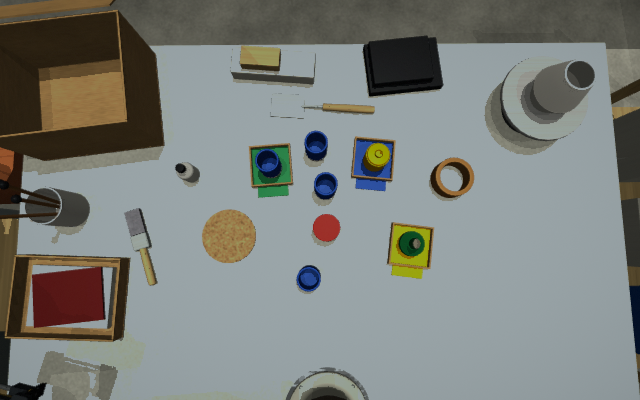

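View pics/side0.png

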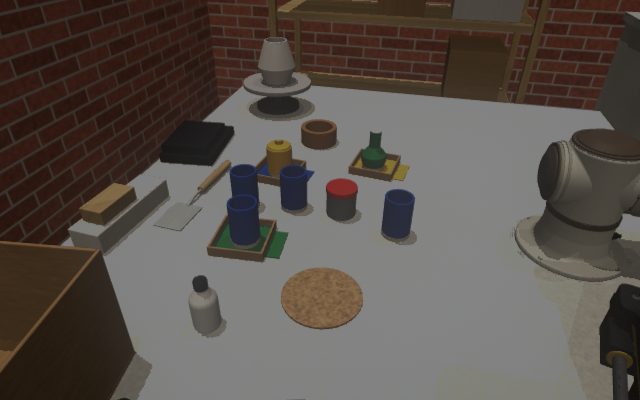

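The top view shows the leftmost cup in the green tray (px 267,163), the jar in the blue tray (377,156), the vase in the yellow tray (412,243) and the mat (229,236). The other blue cups are decoys. I'll refine the poses with silhouette fits in both views, then start moving.

```bash
cat > lib.py <<'E'
from workcell import env
import cv2,numpy as np
from scipy.optimize import minimize
from scipy.spatial.transform import Rotation as R
def proj(f,P):
    p=R.from_euler("xyz",f["orientation"],degrees=True).inv().apply(np.asarray(P)-f["position"])
    return np.c_[f["cx"]+f["fx"]*p[:,0]/-p[:,2], f["cy"]-f["fy"]*p[:,1]/-p[:,2]]
a=np.linspace(0,2*np.pi,60)
def rev(prof): return np.vstack([np.c_[r*np.cos(a),r*np.sin(a),0*a+z] for z,r in prof])
box=lambda x0,x1,y0,y1,z:np.array([[x,y,z] for x in(x0,x1) for y in(y0,y1)])
tray=np.vstack([box(-.054,.054,-.054,.054,z) for z in(0,.02)])
tray_card=np.vstack([tray,box(-.082,-.054,-.04,.04,0.001)])
M={"blue_cup":[rev([(0,.029),(.09,.029)])],
"green_vase":[rev([(0,.027)]),rev([(0,.027),(.022,.032),(.036,.032),(.058,.014)]),rev([(.058,.014),(.1,.014)])],
"yellow_jar":[rev([(0,.029),(.008,.031),(.072,.031)]),rev([(.072,.01),(.09,.01)])],
"cork_mat":[rev([(0,.07),(.004,.07)])]}
def render(f,parts,pose,z0):
    im=np.zeros((1600,2560),np.uint8)
    for p in parts:
        q=R.from_euler("z",pose[2]).apply(p)+[pose[0],pose[1],z0]
        cv2.fillConvexPoly(im,cv2.convexHull(np.round((proj(f,q)+.5)*4).astype(np.int32)),1)
    return cv2.resize(im*255,(640,400),interpolation=cv2.INTER_AREA)/255.
def mask(f,thing,guess):
    c=proj(f,[guess])[0]
    ds=[d for d in env.trace(f,thing) if d["score"]>.2]
    if not ds: return None
    d=min(ds,key=lambda d:np.hypot(*(np.argwhere(d["mask"]).mean(0)[::-1]-c)))
    return d["mask"]
def fit(frames,thing,guess,z0=0.,yaw=False):
    out=[]
    G=[guess[0],guess[1],z0+.03]
    ms=[(f,mask(f,thing,G)) for f in frames]; ms=[(f,m) for f,m in ms if m is not None]
    if "tray" in thing:
        ms=[(f,cv2.fillConvexPoly(np.zeros((400,640),np.uint8),cv2.convexHull(np.argwhere(m)[:,::-1].astype(np.int32)),1)>0) for f,m in ms]
        parts_list=[[tray],[tray_card]]
    else: parts_list=[M[thing]]
    best=None
    for parts in parts_list:
        def cost(p):
            c=0
            for f,m in ms:
                r=render(f,parts,(p[0],p[1],p[2]*10 if yaw else 0),z0); c+=1-np.minimum(r,m).sum()/np.maximum(r,m).sum()
            return c/len(ms)
        n=3 if yaw else 2
        x0=np.array([guess[0],guess[1],0.][:n]); s=np.vstack([x0]+[x0+d for d in (np.eye(n)*.01)])
        r=minimize(cost,x0,method="Nelder-Mead",options=dict(initial_simplex=s,xatol=2e-4,fatol=1e-4,maxfev=120))
        if best is None or r.fun<best[0]: best=(round(r.fun,3),np.round(r.x[:2],4).tolist(),round(np.degrees(r.x[2]*10),1) if yaw else 0,len(ms),len(parts[0]))
    return best
E
python3 - <<'E'
from lib import *
fs=[env.grab_frame("top"),env.grab_frame("side")]
for t,g,z in [("blue_cup",(.63,.136),.004),("green_vase",(.415,-.217),.004),("yellow_jar",(.635,-.132),.004),("cork_mat",(.445,.253),0)]:
    print(t,fit(fs,t,g,z),fit(fs[:1],t,g,z),fit(fs[1:],t,g,z))
for t,g in [("blue_tray",(.635,-.125)),("green_tray",(.62,.136)),("yellow_tray",(.41,-.217))]:
    print(t,fit(fs,t,g,0,True),fit(fs[:1],t,g,0,True),fit(fs[1:],t,g,0,True))
E
```

```text
blue_cup (np.float64(0.046), [0.6265, 0.1386], 0, 2, 120) (np.float64(0.058), [0.6261, 0.1386], 0, 1, 120) (np.float64(0.031), [0.6264, 0.1387], 0, 1, 120)
green_vase (np.float64(0.09), [0.4193, -0.2222], 0, 2, 60) (np.float64(0.042), [0.4191, -0.2221], 0, 1, 60) (np.float64(0.125), [0.4197, -0.2261], 0, 1, 60)
yellow_jar (np.float64(0.14), [0.6414, -0.1371], 0, 2, 180) (np.float64(0.079), [0.6407, -0.1365], 0, 1, 180) (np.float64(0.185), [0.6434, -0.1413], 0, 1, 180)
cork_mat (np.float64(0.029), [0.4467, 0.2488], 0, 2, 120) (np.float64(0.032), [0.4462, 0.2487], 0, 1, 120) (np.float64(0.025), [0.4466, 0.2489], 0, 1, 120)
blue_tray (np.float64(0.128), [0.646, -0.1329], np.float64(-6.3), 2, 12) (np.float64(0.035), [0.6459, -0.1332], np.float64(-6.6), 1, 12) (np.float64(0.165), [0.6466, -0.1365], np.float64(25.4), 1, 12)
green_tray (np.float64(0.03), [0.6311, 0.1385], np.float64(4.2), 2, 12) (np.float64(0.028), [0.6317, 0.1382], np.float64(3.7), 1, 12) (np.float64(0.03), [0.6306, 0.1386], np.float64(4.8), 1, 12)
yellow_tray (np.float64(0.521), [0.4141, -0.2241], np.float64(-5.3), 2, 12) (np.float64(1.0), [0.41, -0.217], np.float64(0.0), 1, 8) (np.float64(0.043), [0.4141, -0.2241], np.float64(-5.3), 1, 12)
```

Fits from the two views agree. The yellow tray was found in the side view only, so I'll recheck it. Moving the cup to the mat now.

```bash
cat >> lib.py <<'E'
def pick(x,y,zg,yaw=0,force=20,ztop=.25):
    o=[180,0,yaw]
    env.goto([x,y,ztop],o); env.gripper_to(1.0)
    z=zg-.019
    print("down stop",env.move_straight([x,y,z],rate=.12,force_limit=8))
    env.gripper_to(0.0,force); s=env.read_state(); print("grip",s["opening"]*.087,s["finger_force"],s["position"])
    env.move_straight([x,y,ztop-.06],rate=.12)
    s=env.read_state(); print("lifted",s["opening"]*.087,s["finger_force"],s["force"])
def place(x,y,zg,yaw=0,ztop=.19):
    o=[180,0,yaw]; z=zg-.019
    env.goto([x,y,ztop],o)
    env.move_straight([x,y,z+.012],rate=.12)
    print("touch",env.move_straight([x,y,z-.003],rate=.02,force_limit=2.5),env.read_state()["position"]-[x,y,z])
    w=env.read_state()["opening"]
    env.gripper_to(min(1,w+.12)); env.dwell(.2); env.gripper_to(min(1,w+.32))
    env.move_straight([x,y,ztop+.03],rate=.15)
    print("clock",env.read_state()["clock"])
E
python3 - <<'E'
from lib import *
pick(.6265,.1386,.004+.058,yaw=4)
place(.4467,.2488,.004+.058,yaw=4)
fs=[env.grab_frame("top"),env.grab_frame("side")]
cv2.imwrite("pics/s1.png",fs[1]["image"])
for t,g,z in [("blue_cup",(.447,.249),.004),("green_vase",(.419,-.222),.004)]: print(t,fit(fs,t,g,z),fit(fs[:1],t,g,z),fit(fs[1:],t,g,z))
print([(d["score"],d["mask"].sum(),np.argwhere(d["mask"]).mean(0)) for d in env.trace(fs[0],"yellow_tray")])
for t,g in [("yellow_tray",(.414,-.224)),("green_tray",(.631,.1385))]: print(t,fit(fs[:1],t,g,0,True),fit(fs[1:],t,g,0,True))
E
```

```text
down stop False
grip 0.05724342291987965 19.996789062861353 [0.62660615 0.13876083 0.04307488]
lifted 0.056747966859657904 19.99276721267961 [-0.00554864 -0.28817363 -3.5468337 ]
touch True [-6.72437465e-05  6.96167944e-05 -1.11042655e-04]
clock 14.4917
blue_cup (np.float64(0.517), [0.4464, 0.2478], 0, 2, 120) (np.float64(0.982), [0.4436, 0.2469], 0, 1, 120) (np.float64(0.053), [0.4464, 0.2478], 0, 1, 120)
green_vase (np.float64(0.138), [0.4185, -0.2205], 0, 2, 60) (np.float64(0.159), [0.4205, -0.2204], 0, 1, 60) (np.float64(0.109), [0.4188, -0.2231], 0, 1, 60)
[(0.74, np.int64(1593), array([251.13998745, 409.31512869]))]
yellow_tray (np.float64(0.037), [0.4149, -0.2245], np.float64(-7.2), 1, 12) (np.float64(0.042), [0.4144, -0.2238], np.float64(-6.8), 1, 12)
green_tray (np.float64(0.037), [0.63, 0.1382], np.float64(3.7), 1, 12) (np.float64(0.032), [0.6313, 0.139], np.float64(5.2), 1, 12)
```

View pics/s1.png

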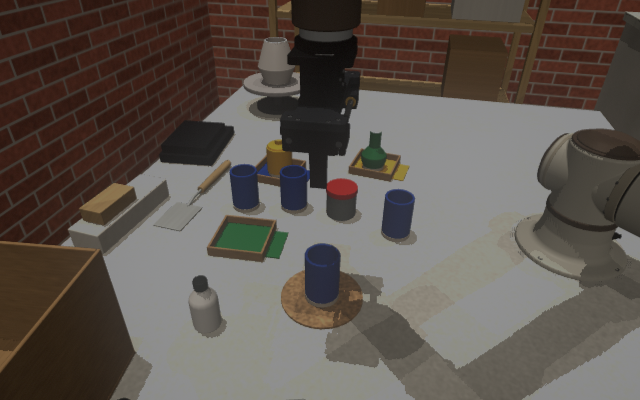

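The cup stands upright on the mat (322,275) and the green tray is empty (245,238). Next I'll move the vase to the green tray.

```bash
python3 - <<'E'
from lib import *
pick(.4193,-.2220,.004+.080,yaw=-6,ztop=.27)
place(.6308,.1385,.004+.080,yaw=4,ztop=.21)
fs=[env.grab_frame("side")]
print(fit(fs,"green_vase",(.631,.1385),.004))
cv2.imwrite("pics/s2.png",fs[0]["image"])
E
```

```text
down stop False
grip 0.027211611927650932 20.000474452972412 [ 0.41931677 -0.22189861  0.06499841]
lifted 0.02739954809683354 19.99533087015152 [-0.38904623  0.65919952 -2.55634288]
touch True [-1.97048686e-04  1.72475624e-04 -7.81099048e-05]
clock 27.6
(np.float64(0.111), [0.6298, 0.1384], 0, 1, 60)
```

View pics/s2.png

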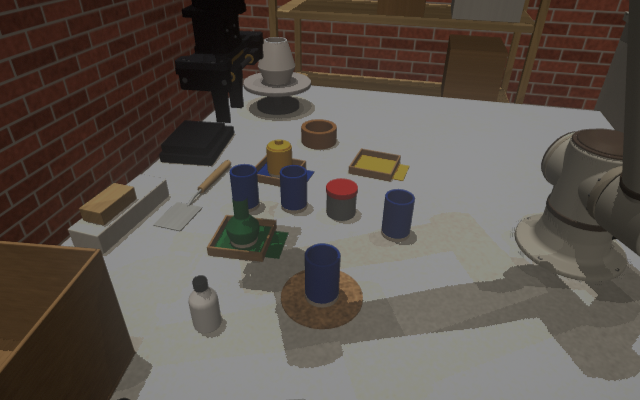

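The vase stands upright in the green tray (243,235). Next I'll move the jar to the yellow tray.

```bash
python3 - <<'E'
from lib import *
env.goto([.55,-.02,.25],[180,0,-6])
f=env.grab_frame("top"); print(fit([f],"yellow_jar",(.6407,-.1365),.004),fit([f],"blue_tray",(.646,-.133),0,True))
pick(.6408,-.1367,.004+.050,yaw=-6)
place(.4146,-.2241,.004+.050,yaw=-6)
fs=[env.grab_frame("top"),env.grab_frame("side")]
print(fit(fs[1:],"yellow_jar",(.4146,-.224),.004))
for t,g in [("blue_cup",(.447,.249))]: print(t,fit(fs[:1],t,g,.004),fit(fs[1:],t,g,.004))
for t,g in [("blue_tray",(.646,-.133))]: print(t,fit(fs[:1],t,g,0,True),fit(fs[1:],t,g,0,True))
cv2.imwrite("pics/s3.png",fs[1]["image"])
E
```

```text
(np.float64(1.0), [0.6407, -0.1365], 0, 1, 180) (np.float64(0.975), [0.6597, -0.1308], np.float64(-3.8), 1, 8)
down stop False
grip 0.06116560893352181 20.000568330287933 [ 0.64101706 -0.13636842  0.03517902]
lifted 0.061340464976741796 19.989860951900482 [-0.03643087  0.2690087  -4.1194949 ]
touch True [-1.98204833e-04  9.16489756e-05  1.45328418e-05]
clock 39.65
(np.float64(0.118), [0.4143, -0.2268], 0, 1, 180)
blue_cup (np.float64(0.034), [0.4468, 0.2487], 0, 1, 120) (np.float64(0.031), [0.4462, 0.2484], 0, 1, 120)
blue_tray (np.float64(0.059), [0.6486, -0.134], np.float64(-7.4), 1, 12) (np.float64(0.124), [0.6467, -0.1377], np.float64(24.8), 1, 12)
```

View pics/s3.png

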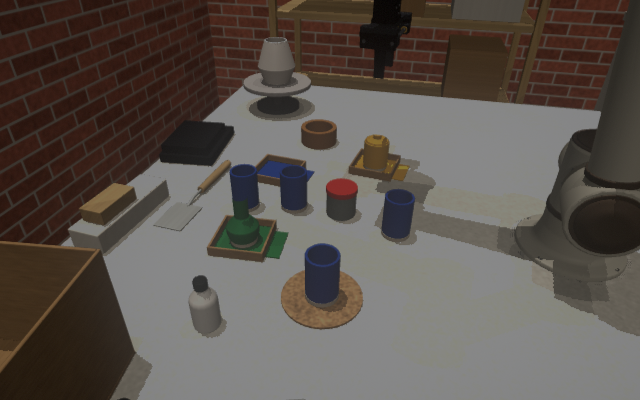

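The jar stands upright in the yellow tray (376,155) and the blue tray is empty (280,170). The last pot is the cup.

```bash
python3 - <<'E'
from lib import *
pick(.4465,.2486,.004+.058,yaw=0)
place(.6468,-.1333,.004+.058,yaw=-7)
env.goto([.162,.604,.25],[180,0,-15])
fs=[env.grab_frame("top"),env.grab_frame("side")]
for t,g in [("blue_cup",(.647,-.133)),("green_vase",(.63,.1385)),("yellow_jar",(.4146,-.2241))]: print(t,fit(fs[:1],t,g,.004),fit(fs[1:],t,g,.004))
for t,g in [("blue_tray",(.646,-.133)),("green_tray",(.631,.1385)),("yellow_tray",(.414,-.224))]: print(t,fit(fs[:1],t,g,0,True))
cv2.imwrite("pics/s4.png",fs[1]["image"]);cv2.imwrite("pics/t4.png",fs[0]["image"])
s=env.read_state();print(s["clock"],s["position"])
E
```

```text
down stop False
grip 0.05762586559248065 19.998919805511832 [0.44663887 0.24881601 0.0430668 ]
lifted 0.057521882708607426 19.996409509330988 [-0.30777446  0.07501785 -3.7225898 ]
touch True [-2.12029114e-04  1.09398565e-04  4.75053544e-05]
clock 51.9833
blue_cup (np.float64(0.054), [0.6461, -0.1332], 0, 1, 120) (np.float64(0.125), [0.6468, -0.1346], 0, 1, 120)
green_vase (np.float64(0.048), [0.6299, 0.1382], 0, 1, 60) (np.float64(0.156), [0.6307, 0.1377], 0, 1, 60)
yellow_jar (np.float64(0.065), [0.4147, -0.2234], 0, 1, 180) (np.float64(0.064), [0.4143, -0.2285], 0, 1, 180)
blue_tray (np.float64(0.034), [0.645, -0.1332], np.float64(-6.3), 1, 12)Traceback (most recent call last):
  File "<stdin>", line 7, in <module>
  File "lib.py", line 46, in fit
    r=minimize(cost,x0,method="Nelder-Mead",options=dict(initial_simplex=s,xatol=2e-4,fatol=1e-4,maxfev=120))
    res = _minimize_neldermead(fun, x0, args, callback, bounds=bounds,
                               **options)
    fsim[k] = func(sim[k])
              ~~~~^^^^^^^^
    fx = function(np.copy(x), *(wrapper_args + args))
  File "lib.py", line 43, in cost
    return c/len(ms)
           ~^~~~~~~~
ZeroDivisionError: division by zero
```

```bash
python3 - <<'E'
from lib import *
a,b=env.grab_frame("top")["image"],env.grab_frame("side")["image"]
cv2.imwrite("pics/f.png",np.hstack([a[100:350,200:500],b[80:330,190:490]]))
print(env.read_state()["clock"])
E
```

```text
55.675
```

View pics/f.png

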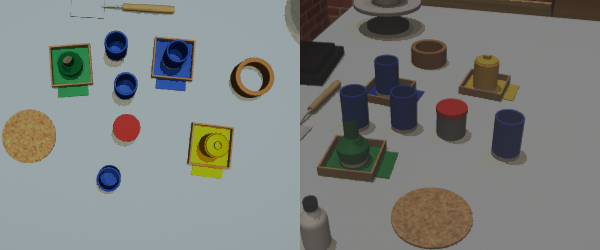

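All three pots stand upright in the trays of their own colour: vase (70,65), cup (175,55) and jar (213,145) in the crop. The mat is empty and the bystanders haven't moved, so I'm handing in.

```bash
python3 -c "
from workcell import env
print(env.close_job())"
```

```text
the job is handed in; nothing more can be done
None
```

The job is handed in: cup, vase and jar each stand upright in the tray of their own colour, within about 2 mm of its centre in the overhead view, with the bystanders left where they were, at about 56 s of the 96 s allowed.

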